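Clear the datum plate and hold the square in its corner

ROBOT

A 6-joint arm with a two-finger parallel gripper is mounted at the origin on the work surface. World frame = base frame: x ahead of the robot, y to its left, z up, the work surface at z = 0. Lengths are in m, angles in rad, forces in N, time in s.
With the tool pointing down it reaches from about 0.325 to 0.85 m from the base axis. Payload 15.5 kg.
Tool frame: the origin (TCP) lies at the very end of the fingers, on their centre line; the grasp point (between the pads) lies 19 mm behind it (manip.pinch_z is the distance from the TCP to the grasp point, in m); z points along the fingers, y is the line along which they close (so a half turn about z gives the same grasp; the last joint's range is limited). The gripper opens to 91 mm and grips with 3 to 60 N. Pads are 32 mm wide; open, the fingers measure 118 mm over their backs; the gripper's body (76 mm by 178 mm) begins 60 mm behind the grasp point.
Start: joints at [-0.096, 0.494, 1.345, -0, 1.302, -0.096], TCP at [0.625, 0, 0.214] pointing down, gripper open.
Joint ranges: [-2.91, 2.91], [-0.82, 2.16], [0.22, 2.67], [-1.22, 4.37], [0.12, 2.79], [-3.08, 3.08]. Speed limits (rad/s): [1.89, 1.89, 2.57, 3.01, 3.01, 3.01].

INTERFACE

Orientations are given as a rotation vector (axis times angle).
In Python, from workcell import manip gives the robot as it stands. The module is installed in compiled form; this text tells all that it offers.
- The arm moves only by the shell command python3 -m inch 'ROWS'. ROWS is JSON, a list of rows, each a list of 3 entries, a list of its own where there are three numbers: the gripper command: -1 is fully open, 1 is shut, values between are in proportion, then the shift along the tool's x, y, z scaled (see below), then the turn, a rotation vector about the tool's x, y, z scaled (see below). A call has 1 to 20 rows; each row is the pose to reach, as a shift and turn from the pose commanded when the call began, along the tool's axes at that moment; what a row does not reach only later rows make up. The controller multiplies each number of a shift by 0.5 m and each number of a turn by 45 degrees. A row lasts 1/10 s, in which the tool goes at most 50 mm and 8.59 degrees, less where a joint would pass 70% of its speed; a pose out of reach is approached as far as the arm can. A call with a number of a shift or a turn outside -1 to 1 is refused whole. A call with a gripper value outside its range is refused whole. The fingers move at their own pace and stop on an object; the grip force is fixed at half the most. Time passes only in rows, so rows that repeat a pose let the fingers close. It gives the time, the measured TCP pose, the force, the opening and the grip force at its end, in the units of the state.
- manip.observe(): the state, without advancing time (a new reading comes with each control period).
- manip.capture(name): name is "scene" or "side" or "wrist"; returns the picture (400x640x3 uint8, blue, green, red); there is no depth.
- manip.camera_model(name): a dict with "fovy" (degrees; the focal length in pixels is half the picture's height over the tangent of half this angle, whatever the lens; pixels are square), "cx", "cy" (the principal point, pixels), "rvec" (rotation vector, rad) and "tvec" (3), from world to camera coordinates, as OpenCV has them. Camera axes: x right, y down, z forward; pixel columns grow to the right and rows downward; lengths in m; the calibration is good to about 2 mm. A picture is of the moment at which its call begins: read the wrist's pose just before it. camera_model takes no time and is no camera call; for the wrist camera it gives the pose at the moment of the call.
- manip.finish_job(): hands the job in; it is judged then, once.
The state is a dict: "time_s": time; "joint_pos": joint angles; "qd": joint speeds; "joint_torque": joint torques, N m; "eef_pos": TCP position; "eef_rot": TCP orientation; "ft_force": force on the tool from outside, world axes, zero at the start; "torque": the same for the moment, N m; "finger_gap": finger opening in m; "finger_force": force on a finger pad.
Only numpy, scipy, OpenCV 4.12 (cv2) and the standard library are available. Lean on these libraries where they do the work, as an engineer would, in place of code of your own. Each camera call takes 0.05 s, during which the arm holds its last target. There are 200 camera calls.

TASK

First put the two loose aluminium spacer bars from the black datum plate away, each laid flat in the grey tray whose row has bars of its own length. Then take the metal square by its black grip, lay it flat on the plate and press it into the corner of the two dark rails until the outer edge of each leg bears flush along its rail, the leg with the grip along the left-hand rail (as seen from the robot) and the thin leg along the far rail. Finish while still gripping it and pressing it gently against both rails, for the cameras to take their reference, and leave the lens, the screwdriver and the jar where they are.

Things in the scene. Friction and masses are not known exactly. Their poses are not given: they have to be found in the camera images.
- square_grip (a point): upright black plastic grip block on the square's thick leg, 40 mm long (x), 18 mm wide (y, grip it across this), rising from 16 to 50 mm above the square's underside; this point is in the grip, 36 mm above the underside and 14 mm below its top; axes as square_corner. The square weighs about 0.45 kg and lies flat on the bench at the start
- square_corner (a point): outer corner of the loose metal L-shaped square, on its underside. The thick leg runs 100 mm from here along -x (20 mm wide, 16 mm thick, the grip centred 50 mm from the corner and 10 mm in from the outer edge); the thin leg runs 130 mm along -y (22 mm wide, 12 mm thick). Outer edges face +y (thick leg) and +x (thin leg); z is up
- thick_leg_end (a point): far end of the thick leg's outer edge, on the underside, 100 mm from the corner; axes as square_corner
- thin_leg_end (a point): far end of the thin leg's outer edge, on the underside, 130 mm from the corner; axes as square_corner
- square: the whole loose metal square; origin and axes as square_corner
- datum_corner (a point): inner corner of the two rails, on the top face of the black datum plate (10 mm thick, fixed on the bench). The plate reaches 192 mm along -x and -y from here. Side rail along -x, end rail along -y. A seated square has its corner and axes at this point and these axes
- side_rail: left-hand dark steel rail (seen from the robot) fixed on the plate, 186 mm long along x, 12 mm wide, 14 mm high above the plate; its working face looks to -y, through datum_corner, and starts 4 mm from it; origin at that corner, 10 mm lower; rigid
- end_rail: far dark steel rail (seen from the robot) fixed on the plate, 186 mm long along y, 12 mm wide, 14 mm high above the plate; its working face looks to -x, through datum_corner, and starts 4 mm from it; origin at that corner, 10 mm lower; rigid
- long_bar_center (a point): longer loose square-section plain aluminium spacer bar, 16 x 16 x 60 mm, lying on the datum plate, alone of its size there; this point is its centre, 8 mm above what it lies on; x is its long axis
- short_bar_center (a point): shorter loose square-section plain aluminium spacer bar, 16 x 16 x 36 mm, lying on the datum plate, alone of its size there; this point is its centre, 8 mm above what it lies on; x is its long axis
- long_bar: the longer loose bar, origin under its centre
- short_bar: the shorter loose bar, origin under its centre
- long_tray_free (a point): grey plastic tray fixed on the bench, one row, outside 140 x 80 x 14 mm, walls 4 mm, floor 4 mm thick; two 60 mm bars, fixed, already lie crosswise at its -x end; this point is on the inner floor in the middle of the free part, which is 92 mm long (x, along the row) and 72 mm wide (y); x points away from the bars already there
- short_tray_free (a point): grey plastic tray fixed on the bench, one row, outside 140 x 56 x 14 mm, walls 4 mm, floor 4 mm thick; two 36 mm bars, fixed, already lie crosswise at its -x end; this point is on the inner floor in the middle of the free part, which is 92 mm long (x, along the row) and 48 mm wide (y); x points away from the bars already there
- lens: bystander: black camera lens with a steel ring, standing, 48 mm across, 50 mm high; origin under its centre
- driver: bystander: screwdriver lying on the bench, 160 mm long along x
- jar: bystander: small closed jar, 48 mm across, 60 mm high; origin under its centre
Not all that is in view belongs to the job. Leave any purple or red look-alike of the short_bar alone.

How it is judged:
On the way:
1. both spacer bars lie flat and released, each in the tray of its own length (x of long_bar_center in the frame of long_tray_free between -0.042 and 0.042 m and y of long_bar_center in the frame of long_tray_free between -0.03 and 0.03 m and z of long_bar_center in the frame of long_tray_free between 0.004 and 0.012 m and x of short_bar_center in the frame of short_tray_free between -0.042 and 0.042 m and y of short_bar_center in the frame of short_tray_free between -0.02 and 0.02 m and z of short_bar_center in the frame of short_tray_free between 0.004 and 0.012 m and contact force between the fingers and long_bar below 0.1 N and contact force between the fingers and short_bar below 0.1 N and linear speed of each of long_bar, short_bar below 0.02 m/s), for 0.2 s.
At the end, for the whole second after the job is handed in: Bars flat, released, at rest, each in its own tray. Square flat on the plate, its corner and the ends of its outer edges within 2.5 mm of the rails, thick leg at the side rail, over 1 N on each rail, gripped over 2 N, at rest; bystanders within 30 mm (all of step 1 and x of square_corner in the frame of datum_corner between -0.0025 and 0.0025 m and y of square_corner in the frame of datum_corner between -0.0025 and 0.0025 m and z of square_corner in the frame of datum_corner between -0.003 and 0.003 m and y of thick_leg_end in the frame of datum_corner between -0.0025 and 0.0025 m and x of thin_leg_end in the frame of datum_corner between -0.0025 and 0.0025 m and angle between square_corner's own z axis and vertical below 0.05 rad and x of square_grip in the frame of datum_corner below -0.04 m and z of square_grip in the frame of datum_corner above 0.02 m and contact force between square and side_rail above 1 N and contact force between square and end_rail above 1 N and contact force between the fingers and square above 2 N and linear speed of square below 0.01 m/s and distance of each of lens, driver, jar from where it was at the start of the episode below 0.03 m); the arm keeps its last pose, push and grip.
It fails at once if the lens, screwdriver or jar is moved more than 30 mm (distance of any of lens, driver, jar from where it was at the start of the episode above 0.03 m).
It also fails if it takes over 67 s, if anything falls off the work surface, if the arm or the gripper's body presses on something with over 40 N, if the wrist force passes 120 N, or if a joint passes its speed limit or range.

## Working session

There is one attempt and no reset: what is moved stays moved. The work goes in short steps, Python scripts to look and compute and a shell command to move; the robot and the scene stay as the last step left them, time stands still between calls to the robot, and variables do not carry over. Pictures are saved under pics/ and viewed, at most 10 in all, crops included, and the job is handed in when it is done.

```bash
mkdir -p pics; cat > h.py <<'E'
import numpy as np, cv2
from workcell import manip
def cam(n):
    m=manip.camera_model(n); f=200/np.tan(np.radians(m["fovy"])/2)
    K=np.array([[f,0,m["cx"]],[0,f,m["cy"]],[0,0,1.]])
    return K,cv2.Rodrigues(np.array(m["rvec"],float))[0],np.array(m["tvec"],float).ravel()
def ray(n,uv,z,c=None):
    K,R,t=c or cam(n); o=-R.T@t; d=R.T@np.linalg.inv(K)@np.array([uv[0],uv[1],1.])
    return o+d*(z-o[2])/d[2]
def proj(n,P,c=None):
    K,R,t=c or cam(n); p=K@(R@np.asarray(P,float)+t); return p[:2]/p[2]
E
python3 - <<'E'
from h import *
s=manip.observe(); print(s)
for n in("scene","side","wrist"):
    print(n,manip.camera_model(n)); cv2.imwrite(f"pics/{n}0.png",manip.capture(n))
E
```

```text
{'time_s': 0.0, 'joint_pos': array([-9.54935142e-02,  4.94113674e-01,  1.34613156e+00, -1.53068252e-05,
        1.30247597e+00, -9.54896628e-02]), 'qd': array([-0.00063468,  0.00071855, -0.00028528,  0.00101071, -0.00136556,
        0.00240137]), 'joint_torque': array([-1.07322368e-03, -8.78814626e+01, -3.81857479e+01,  7.05250050e-02,
        5.33505273e-02, -1.50444166e-04]), 'eef_pos': array([6.24629699e-01, 3.74947267e-05, 2.13381333e-01]), 'eef_rot': array([-2.22083222e+00, -2.22083270e+00,  1.14583760e-03]), 'ft_force': array([-0.02921136, -0.10128241,  0.84781723]), 'torque': array([0.02628582, 0.01548949, 0.00041533]), 'finger_force': 0.0, 'finger_gap': 0.09104431562937752}
scene {'fovy': 54.26145232613024, 'cx': 311.60659768487614, 'cy': 207.2344575408693, 'rvec': array([ 1.6779447 ,  1.69184642, -0.84585536]), 'tvec': array([-0.00260274, -0.32272885,  1.68184675])}
side {'fovy': 57.65074905608099, 'cx': 320.2785857072493, 'cy': 197.53132132497817, 'rvec': array([ 2.05627859, -0.80953912,  0.42479189]), 'tvec': array([-0.43251575,  0.27593888,  0.53256251])}
wrist {'fovy': 67.73458965528113, 'cx': 320.9950784493695, 'cy': 197.17533208123558, 'rvec': array([-2.90638820e+00, -3.66751143e-04,  1.13134104e-03]), 'tvec': array([-0.62581249, -0.02727707,  0.39010651])}
```

View pics/scene0.png

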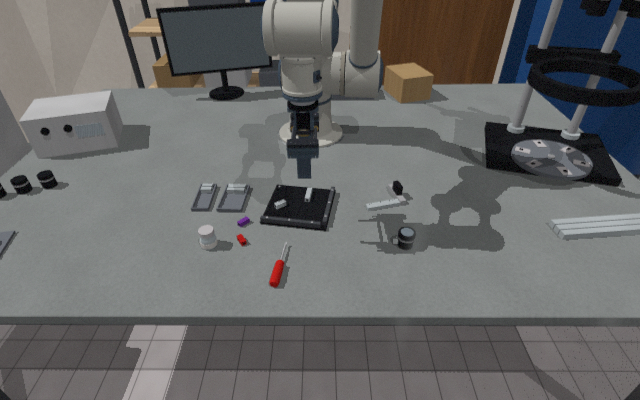

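View pics/wrist0.png

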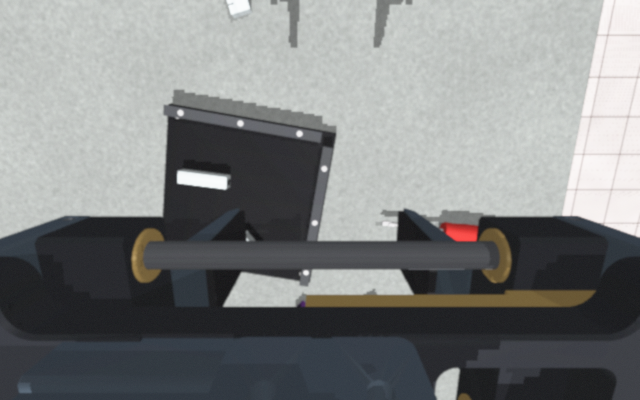

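View pics/side0.png

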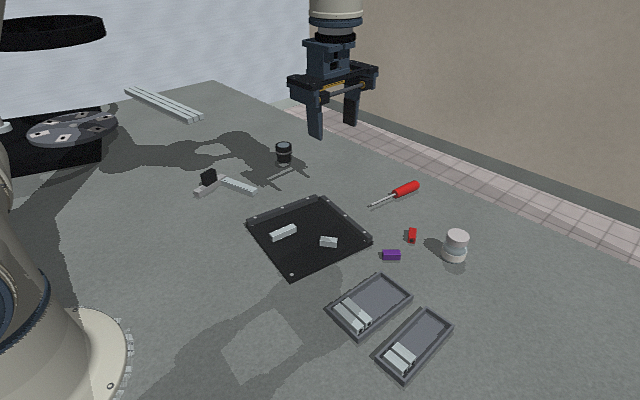

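Scene: plate at about (300,206), square at (390,198) with its black grip, trays at (204,197) (narrow) and (235,198) (wide), jar, driver and lens. Bars on the plate are at side (284,232), long, and (328,241), short. The purple (391,255) and red (412,235) pieces lie off the plate, so they are look-alikes to leave. The enlarged crop will confirm this and let me measure.

```bash
python3 - <<'E'
import cv2
a=cv2.imread("pics/side0.png")[160:390,185:460]
cv2.imwrite("pics/c1.png",cv2.resize(a,None,fx=2.6,fy=2.6,interpolation=cv2.INTER_CUBIC))
b=cv2.imread("pics/scene0.png")[165:260,185:420]
cv2.imwrite("pics/c2.png",cv2.resize(b,None,fx=3.4,fy=3.4,interpolation=cv2.INTER_CUBIC))
E
```

```text
(no output)
```

View pics/c1.png

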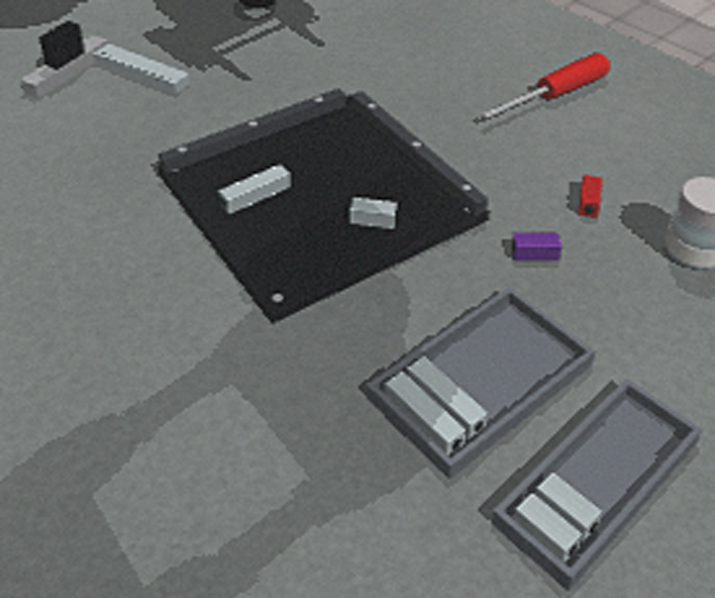

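View pics/c2.png

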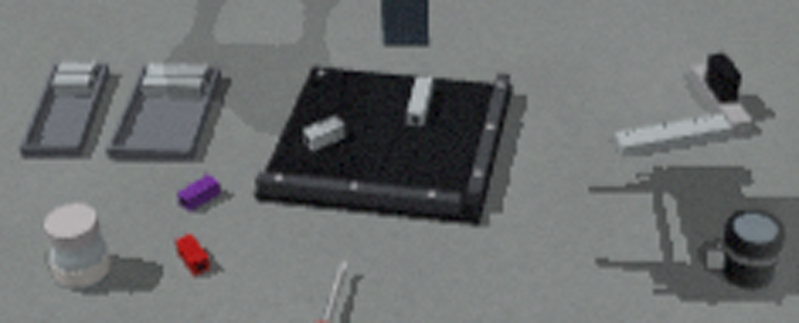

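Side crop: the long bar (255,188) and short bar (373,212) lie on the plate, both plain aluminium. Purple (537,246) and red (590,196) lie on the bench as decoys. The wide tray (478,385) holds long bars and the narrow one (597,485) short bars. The square's grip is at (62,45).

```bash
python3 - <<'E'
from h import *
S=lambda c:(185+c[0]/2.6,160+c[1]/2.6)
C=lambda c:(185+c[0]/3.4,165+c[1]/3.4)
def show(n,cn,f,d):
    for k,(c,z) in d.items(): print(n,k,np.round(ray(cn,f(c),z)[:2],4))
I=lambda c:c
show("side","side",S,{"sr1":((182,150),.024),"sr2":((252,124),.024),"sr3":((318,99),.024),"er1":((372,106),.024),"er2":((416,144),.024),"er3":((466,187),.024),
"longtop a":((219,190),.026),"longtop b":((283,166),.026),"longtop c":((291,176),.026),"longtop d":((228,203),.026),
"shorttop a":((352,198),.026),"b":((391,199),.026),"c":((396,213),.026),"d":((350,210),.026),
"LT l":((361,385),.014),"LT t":((508,291),.014),"LT r":((594,351),.014),"LT b":((449,467),.014),
"ST l":((493,512),.014),"ST t":((627,381),.014),"ST r":((700,432),.014),"ST b":((570,578),.014),
"thick end bottom outer?":((25,95),0),"thick end top":((24,82),.016),"corner?":((97,42),.012),"thin far":((185,73),.012),"thin near":((180,86),.012),
"grip topl":((40,36),.05),"grip topr":((75,22),.05),"grip tr2":((82,28),.05),"grip b":((44,42),.05)})
show("scene","scene",C,{"LT fl":((109,152),.014),"LT fr":((199,153),.014),"LT br":((224,68),.014),"LT bl":((144,66),.014),
"ST fl":((22,150),.014),"ST fr":((88,152),.014),"ST br":((106,66),.014),"ST bl":((54,64),.014),
"thin end f":((621,152),0),"thin end top":((616,136),.012),"corner in pic":((750,120),.012),"grip1":((707,58),.05),"grip2":((722,53),.05),"grip3":((740,67),.05),
"shorttop":((303,131),.026),"st2":((340,117),.026),"st3":((346,124),.026),"st4":((309,140),.026)})
show("wrist","wrist",I,{"sr1":((180,113),.024),"sr2":((240,123),.024),"sr3":((299,133),.024),"er1":((324,169),.024),"er2":((315,223),.024),"er3":((306,273),.024),
"long tl":((178,170),.026),"tr":((230,175),.026),"br":((229,188),.026),"bl":((177,182),.026),"sq thin":((240,8),.012)})
E
```

```text
side sr1 [0.4603 0.0761]
side sr2 [0.5285 0.0647]
side sr3 [0.5983 0.0538]
side er1 [0.6275 0.0111]
side er2 [ 0.6157 -0.0568]
side er3 [ 0.6039 -0.1254]
side longtop a [0.4506 0.0088]
side longtop b [ 0.5091 -0.0029]
side longtop c [ 0.5055 -0.0177]
side longtop d [ 0.4463 -0.0092]
side shorttop a [ 0.5237 -0.0729]
side b [ 0.5461 -0.0954]
side c [ 0.537  -0.1101]
side d [ 0.5126 -0.0825]
side LT l [ 0.4082 -0.2055]
side LT t [ 0.5464 -0.2181]
side LT r [ 0.546  -0.2946]
side LT b [ 0.4056 -0.2868]
side ST l [ 0.4024 -0.3244]
side ST t [ 0.5409 -0.3246]
side ST r [ 0.5409 -0.3787]
side ST b [ 0.4033 -0.3789]
side thick end bottom outer? [0.4133 0.2823]
side thick end top [0.4145 0.2801]
side corner? [0.5087 0.3038]
side thin far [0.5422 0.1916]
side thin near [0.5253 0.1757]
side grip topl [0.4454 0.2931]
side grip topr [0.4844 0.2941]
side grip tr2 [0.4835 0.2788]
side grip b [0.4428 0.2801]
scene LT fl [ 0.5539 -0.2889]
scene LT fr [ 0.5559 -0.2038]
scene LT br [ 0.4166 -0.2   ]
scene LT bl [ 0.4122 -0.2826]
scene ST fl [ 0.5504 -0.372 ]
scene ST fr [ 0.5538 -0.3087]
scene ST br [ 0.4119 -0.3218]
scene ST bl [ 0.4077 -0.3763]
scene thin end f [0.5392 0.1917]
scene thin end top [0.53   0.1871]
scene corner in pic [0.5058 0.3169]
scene grip1 [0.4562 0.2792]
scene grip2 [0.4478 0.2949]
scene grip3 [0.4718 0.3083]
scene shorttop [ 0.5385 -0.1071]
scene st2 [ 0.5168 -0.0739]
scene st3 [ 0.5279 -0.0674]
scene st4 [ 0.5523 -0.1002]
wrist sr1 [0.4612 0.0789]
wrist sr2 [0.5306 0.0676]
wrist sr3 [0.5998 0.0561]
wrist er1 [0.6296 0.0132]
wrist er2 [ 0.6183 -0.0559]
wrist er3 [ 0.606  -0.1256]
wrist long tl [0.4524 0.0122]
wrist tr [0.5151 0.0061]
wrist br [ 0.5127 -0.01  ]
wrist bl [ 0.4495 -0.0026]
wrist sq thin [0.5353 0.1925]
```

```bash
python3 -m inch '[[-1,[-0.177,-0.185,0.2],[0,0,-0.89]],[-1,[-0.177,-0.185,0.2],[0,0,-0.89]],[-1,[-0.177,-0.185,0.2],[0,0,-0.89]],[-1,[-0.177,-0.185,0.25],[0,0,-0.89]],[-1,[-0.177,-0.185,0.25],[0,0,-0.89]],[-1,[-0.177,-0.185,0.3],[0,0,-0.89]],[-1,[-0.177,-0.185,0.35],[0,0,-0.89]],[-1,[-0.177,-0.185,0.38],[0,0,-0.89]],[-1,[-0.177,-0.185,0.397],[0,0,-0.89]],[-1,[-0.177,-0.185,0.397],[0,0,-0.89]],[-1,[-0.177,-0.185,0.397],[0,0,-0.89]]]'
```

```text
time_s: 1.25
eef_pos: [0.5328, -0.0886, 0.0159]
eef_rot: [1.326, 2.847, 0.0]
ft_force: [-0.5, 0.4, 0.4]
finger_gap: 0.091
finger_force: 0.0
```

```bash
python3 -m inch '[[1,[0,0,0],[0,0,0]],[1,[0,0,0],[0,0,0]],[1,[0,0,0],[0,0,0]],[1,[0,0,0],[0,0,0]],[1,[0,0,0],[0,0,0]],[1,[0,0,0],[0,0,0]],[1,[0,0,0],[0,0,0]],[1,[0,0,0],[0,0,0]],[1,[0,0,0],[0,0,0]]]'
```

```text
time_s: 2.15
eef_pos: [0.5325, -0.0885, 0.0154]
eef_rot: [-1.326, -2.848, -0.0]
ft_force: [0.2, 0.2, 0.5]
finger_gap: 0.0219
finger_force: 0.0
```

```bash
python3 -m inch '[[1,[0,0,0],[0,0,0]],[1,[0,0,0],[0,0,0]],[1,[0,0,0],[0,0,0]],[1,[0,0,0],[0,0,0]],[1,[0,0,-0.05],[0,0,0]],[1,[0,0,-0.1],[0,0,0]],[1,[0,0,-0.2],[0,0,0]],[1,[0,0,-0.3],[0,0,0]],[1,[0,0,-0.3],[0,0,0]]]'
cat >> h.py <<'E'
def goto(pos,ang):
    "shift/turn (scaled) from measured pose to TCP pos, closing-line angle ang (rad, world)"
    s=manip.observe(); R=cv2.Rodrigues(np.array(s["eef_rot"]))[0]
    c,q=np.cos(ang),np.sin(ang); T=np.array([[-q,c,0],[c,q,0],[0,0,-1.]])
    r=cv2.Rodrigues(R.T@T)[0].ravel()
    print("shift",np.round(R.T@(np.array(pos)-s["eef_pos"])/.5,4),"turn",np.round(r/np.radians(45),3),"gap",s["finger_gap"],"ang",np.arctan2(R[1,1],R[0,1]))
E
python3 -c "
from h import *
goto((.5,-.345,.12),0)
K,R,t=cam('wrist');print(-R.T@t,manip.observe()['eef_pos'])"
```

```text
time_s: 3.05
eef_pos: [0.5355, -0.0893, 0.1714]
eef_rot: [1.322, 2.839, 0.002]
ft_force: [0.2, -0.6, -1.3]
finger_gap: 0.0155
finger_force: 30.0
shift [-0.3449 -0.3841  0.1035] turn [0.01  0.007 0.89 ] gap 0.015508616347962124 ang 0.6991332367401828
[ 0.4933861  -0.03962679  0.3427029 ] [ 0.53553745 -0.08927534  0.17141037]
```

```bash
python3 -c "
from h import *
goto((.49,-.41,.21),0)"
python3 -m inch '[[1,[-0.2,-0.2,-0.04],[0,0,0.4]],[1,[-0.436,-0.483,-0.078],[0,0,0.89]],[1,[-0.436,-0.483,-0.078],[0,0,0.89]],[1,[-0.436,-0.483,-0.078],[0,0,0.89]],[1,[-0.436,-0.483,-0.078],[0,0,0.89]],[1,[-0.436,-0.483,-0.078],[0,0,0.89]],[1,[-0.436,-0.483,-0.078],[0,0,0.89]],[1,[-0.436,-0.483,-0.078],[0,0,0.89]],[1,[-0.436,-0.483,-0.078],[0,0,0.89]],[1,[-0.436,-0.483,-0.078],[0,0,0.89]],[1,[-0.436,-0.483,-0.078],[0,0,0.89]],[1,[-0.436,-0.483,-0.078],[0,0,0.89]]]'
python3 - <<'E'
from h import *
import pickle
pickle.dump(cam("wrist"),open("w1.pkl","wb"))
im=manip.capture("wrist"); cv2.imwrite("pics/w1.png",cv2.resize(im[:300],None,fx=1.25,fy=1.25,interpolation=cv2.INTER_CUBIC))
E
```

```text
shift [-0.433  -0.4821 -0.0764] turn [0.01  0.007 0.89 ] gap 0.015508616347962124 ang 0.6991332367401828
time_s: 4.25
eef_pos: [0.4882, -0.4099, 0.2044]
eef_rot: [-2.22, -2.223, 0.0]
ft_force: [0.4, 0.2, -0.3]
finger_gap: 0.0156
finger_force: 30.0
```

View pics/w1.png

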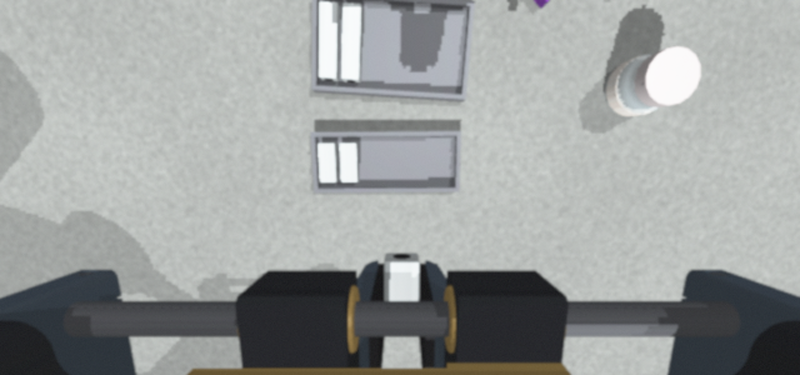

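Both trays show clearly: the short tray's rim corners are (313,133),(460,134),(459,191),(313,192), and the long tray's lower rim runs (312,95)-(463,100). The short bar is held at (402,270).

```bash
python3 - <<'E'
from h import *
import pickle
c=pickle.load(open("w1.pkl","rb"))
for p in [(313,133),(460,134),(459,191),(313,192),(312,95),(463,100),(470,2),(316,0),]:
    print(p,np.round(ray("",(p[0]/1.25,p[1]/1.25),.014,c)[:2],4))
# held bar end faces visible: near-far top edge
print(np.round(ray("",(402/1.25,262/1.25),.21,c),4))
goto((.498,-.347,.06),0)
E
```

```text
(313, 133) [ 0.4072 -0.3236]
(460, 134) [ 0.5442 -0.3243]
(459, 191) [ 0.5453 -0.3771]
(313, 192) [ 0.4043 -0.3782]
(312, 95) [ 0.4081 -0.2904]
(463, 100) [ 0.5458 -0.2945]
(470, 2) [ 0.5487 -0.2149]
(316, 0) [ 0.4157 -0.2135]
[ 0.4898 -0.3927  0.21  ]
shift [0.126  0.0198 0.2889] turn [-0.    -0.     0.001] gap 0.0157800200626612 ang 0.0009707575627238661
```

```bash
python3 -m inch '[[1,[0.119,0.016,0],[0,0,0]],[1,[0.119,0.016,0.1],[0,0,0]],[1,[0.119,0.016,0.2],[0,0,0]],[1,[0.119,0.016,0.28],[0,0,0]],[1,[0.119,0.016,0.33],[0,0,0]],[1,[0.119,0.016,0.36],[0,0,0]],[1,[0.119,0.016,0.37],[0,0,0]],[1,[0.119,0.016,0.38],[0,0,0]],[1,[0.119,0.016,0.386],[0,0,0]],[1,[0.119,0.016,0.386],[0,0,0]],[1,[0.119,0.016,0.386],[0,0,0]]]'
```

```text
time_s: 5.4
eef_pos: [0.4962, -0.3515, 0.0121]
eef_rot: [2.221, 2.221, 0.0]
ft_force: [0.3, -0.0, -0.5]
finger_gap: 0.0158
finger_force: 30.0
```

```bash
python3 -m inch '[[1,[0,0,0.003],[0,0,0]],[1,[0,0,0.003],[0,0,0]],[0.2,[0,0,0.003],[0,0,0]],[0.2,[0,0,0.003],[0,0,0]],[0.2,[0,0,0.003],[0,0,0]],[0.2,[0,0,0.003],[0,0,0]],[0.2,[0,0,0.003],[0,0,0]],[0.2,[0,0,-0.02],[0,0,0]],[0.2,[0,0,-0.1],[0,0,0]],[-0.3,[0,0,-0.2],[0,0,0]],[-0.3,[0,0,-0.2],[0,0,0]],[-0.3,[0,0,-0.2],[0,0,0]]]'
python3 -c "
from h import *
goto((.481,-.001,.1),1.44)"
```

```text
time_s: 6.6
eef_pos: [0.4965, -0.3517, 0.1134]
eef_rot: [2.219, 2.219, 0.0]
ft_force: [0.1, 0.5, -0.3]
finger_gap: 0.0572
finger_force: 0.0
shift [ 0.7015 -0.0311  0.0253] turn [ 1.000e-03  4.000e-03 -1.833e+00] gap 0.05717838979643799 ang 4.3371424099768916e-05
```

```bash
python3 -m inch '[[-0.3,[0.7,-0.03,0],[0,0,-0.95]],[-0.3,[0.7,-0.03,0],[0,0,-0.95]],[-0.3,[0.7,-0.03,0],[0,0,-0.95]],[-0.3,[0.7,-0.03,0],[0,0,-0.95]],[-0.3,[0.7,-0.03,0],[0,0,-0.95]],[-0.3,[0.7,-0.03,0],[0,0,-0.95]],[-0.3,[0.7,-0.03,0],[0,0,-0.95]],[-0.3,[0.7,-0.03,0],[0,0,-0.95]],[-0.3,[0.7,-0.03,0],[0,0,-0.95]]]'
python3 -c "
from h import *
goto((.481,-.001,.014),1.44)"
```

```text
time_s: 7.5
eef_pos: [0.4802, -0.0002, 0.1109]
eef_rot: [-1.254, -2.879, 0.001]
ft_force: [-0.0, -0.2, 0.1]
finger_gap: 0.0595
finger_force: 0.0
shift [-0.0025  0.0002  0.1937] turn [-0.001 -0.002 -0.88 ] gap 0.05953880732605203 ang 0.7488735829776058
```

```bash
python3 -m inch '[[-0.3,[-0.002,0,0],[0,0,-0.88]],[-0.3,[-0.002,0,0.02],[0,0,-0.88]],[-0.3,[-0.002,0,0.04],[0,0,-0.88]],[-0.3,[-0.002,0,0.06],[0,0,-0.88]],[-0.3,[-0.002,0,0.08],[0,0,-0.88]],[-0.3,[-0.002,0,0.11],[0,0,-0.88]],[-0.3,[-0.002,0,0.15],[0,0,-0.88]],[-0.3,[-0.002,0,0.18],[0,0,-0.88]],[-0.3,[-0.002,0,0.193],[0,0,-0.88]],[-0.3,[-0.002,0,0.193],[0,0,-0.88]],[1,[-0.002,0,0.193],[0,0,-0.88]],[1,[-0.002,0,0.193],[0,0,-0.88]],[1,[-0.002,0,0.193],[0,0,-0.88]],[1,[-0.002,0,0.193],[0,0,-0.88]],[1,[-0.002,0,0.193],[0,0,-0.88]],[1,[-0.002,0,0.193],[0,0,-0.88]],[1,[-0.002,0,0.193],[0,0,-0.88]],[1,[-0.002,0,0.193],[0,0,-0.88]],[1,[-0.002,0,0.193],[0,0,-0.88]]]'
```

```text
time_s: 9.4
eef_pos: [0.4817, -0.0019, 0.0151]
eef_rot: [0.209, 3.134, 0.0]
ft_force: [-1.1, 1.3, 5.5]
finger_gap: 0.0157
finger_force: 30.0
```

```bash
python3 -c "
from h import *
goto((.498,-.253,.11),-.03)"
python3 -m inch '[[1,[0,0,-0.05],[0,0,0]],[1,[0,0,-0.12],[0,0,0.1]],[1,[0,0,-0.19],[0,0,0.2]],[1,[0,0,-0.19],[0,0,0.4]],[1,[0,0,-0.19],[0,0,0.6]],[1,[0,0,-0.19],[0,0,0.8]],[1,[0,0,-0.19],[0,0,0.95]],[1,[0,0,-0.19],[0,0,0.95]]]'
python3 -c "
from h import *
goto((.498,-.253,.11),-.03)"
```

```text
shift [-0.0992 -0.4933 -0.1899] turn [0.    0.    1.868] gap 0.01569461328190138 ang 1.437320203125355
time_s: 10.2
eef_pos: [0.4814, -0.002, 0.1098]
eef_rot: [-1.341, -2.841, 0.0]
ft_force: [-0.1, 0.7, -0.0]
finger_gap: 0.0158
finger_force: 30.0
shift [-4.087e-01 -2.934e-01 -3.000e-04] turn [-0.    -0.     0.915] gap 0.01579149636521417 ang 0.6884261819352603
```

```bash
python3 -m inch '[[1,[-0.409,-0.293,0],[0,0,0.915]],[1,[-0.409,-0.293,0],[0,0,0.915]],[1,[-0.409,-0.293,0],[0,0,0.915]],[1,[-0.409,-0.293,0],[0,0,0.915]],[1,[-0.409,-0.293,0],[0,0,0.915]],[1,[-0.409,-0.293,0],[0,0,0.915]],[1,[-0.409,-0.293,0],[0,0,0.915]],[1,[-0.409,-0.293,0],[0,0,0.915]]]'
python3 - <<'E'
from h import *
import pickle
goto((.498,-.253,.011),-.03)
pickle.dump(cam("wrist"),open("w2.pkl","wb"))
im=manip.capture("wrist"); cv2.imwrite("pics/w2.png",cv2.resize(im[100:300,170:470],None,fx=2.6,fy=2.6,interpolation=cv2.INTER_CUBIC))
E
```

```text
time_s: 11.0
eef_pos: [0.4986, -0.252, 0.1097]
eef_rot: [-2.247, -2.194, 0.0]
ft_force: [-0.1, 0.3, -0.3]
finger_gap: 0.0154
finger_force: 30.0
shift [-0.0022 -0.0011  0.1973] turn [-0.001 -0.001  0.008] gap 0.015412930305766374 ang -0.024070454313646947
```

View pics/w2.png

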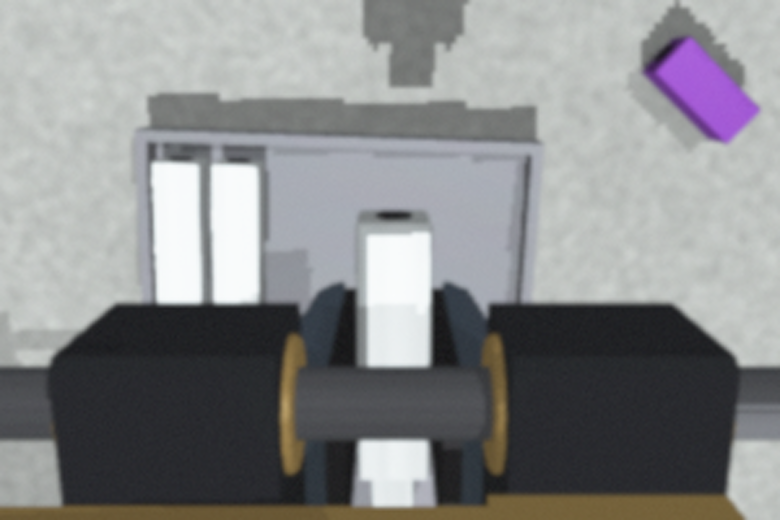

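```bash
python3 - <<'E'
from h import *
import pickle
c=pickle.load(open("w2.pkl","rb")); f=lambda p:(170+p[0]/2.6,100+p[1]/2.6)
print("bar end",ray("",f((395,231)),.1203,c), ray("",f((395,210)),.1043,c))
for p in [(135,130),(541,142),(400,138)]: print("rim",ray("",f(p),.014,c))
E
```

```text
bar end [ 0.50121899 -0.2215122   0.1203    ] [ 0.50129589 -0.21988923  0.1043    ]
rim [ 0.41285381 -0.20639614  0.014     ]
rim [ 0.55178629 -0.21379746  0.014     ]
rim [ 0.50343199 -0.21127857  0.014     ]
```

```bash
python3 -m inch '[[1,[-0.001,0.003,0.08],[0,0,0.027]],[1,[-0.001,0.003,0.14],[0,0,0.027]],[1,[-0.001,0.003,0.17],[0,0,0.027]],[1,[-0.001,0.003,0.185],[0,0,0.027]],[1,[-0.001,0.003,0.193],[0,0,0.027]],[1,[-0.001,0.003,0.198],[0,0,0.027]],[1,[-0.001,0.003,0.2],[0,0,0.027]],[1,[-0.001,0.003,0.2],[0,0,0.027]]]'
```

```text
time_s: 11.85
eef_pos: [0.5009, -0.2536, 0.0105]
eef_rot: [2.274, 2.166, 0.0]
ft_force: [0.3, -0.7, -0.9]
finger_gap: 0.0156
finger_force: 30.0
```

```bash
python3 -m inch '[[1,[0,0,0.002],[0,0,0]],[1,[0,0,0.002],[0,0,0]],[0.2,[0,0,0.002],[0,0,0]],[0.2,[0,0,0.002],[0,0,0]],[0.2,[0,0,0.002],[0,0,0]],[0.2,[0,0,0.002],[0,0,0]],[0.2,[0,0,0.002],[0,0,0]],[0.2,[0,0,-0.02],[0,0,0]],[0.2,[0,0,-0.1],[0,0,0]],[0.2,[0,0,-0.2],[0,0,0]],[0.2,[0,0,-0.3],[0,0,0]],[-1,[0,0,-0.38],[0,0,0]]]'
python3 -c "
from h import *
goto((.46,.20,.20),-.045)"
```

```text
time_s: 13.05
eef_pos: [0.5007, -0.2535, 0.2037]
eef_rot: [2.273, 2.165, 0.001]
ft_force: [0.5, -0.8, -0.3]
finger_gap: 0.0412
finger_force: 0.0
shift [ 0.9021 -0.1254  0.0061] turn [ 0.003  0.002 -0.005] gap 0.0411797672149824 ang -0.04867105144267973
```

```bash
python3 -m inch '[[-1,[0.842,-0.085,0],[0,0,0]],[-1,[0.842,-0.085,0],[0,0,0]],[-1,[0.842,-0.085,0],[0,0,0]],[-1,[0.842,-0.085,0],[0,0,0]],[-1,[0.842,-0.085,0],[0,0,0]],[-1,[0.842,-0.085,0],[0,0,0]],[-1,[0.842,-0.085,0],[0,0,0]],[-1,[0.842,-0.085,0],[0,0,0]],[-1,[0.842,-0.085,0],[0,0,0]],[-1,[0.842,-0.085,0],[0,0,0]],[-1,[0.842,-0.085,0],[0,0,0]],[-1,[0.842,-0.085,0],[0,0,0]]]'
python3 - <<'E'
from h import *
import pickle
goto((.48,.17,.2),-.045)
pickle.dump(cam("wrist"),open("w3.pkl","wb"))
im=manip.capture("wrist"); cv2.imwrite("pics/w3f.png",im); cv2.imwrite("pics/w3.png",cv2.resize(im[0:250,170:500],None,fx=2.4,fy=2.4,interpolation=cv2.INTER_CUBIC))
E
```

```text
time_s: 14.25
eef_pos: [0.4786, 0.1683, 0.2003]
eef_rot: [2.275, 2.166, 0.0]
ft_force: [-0.3, 0.2, -0.1]
finger_gap: 0.0914
finger_force: 0.0
shift [0.0036 0.0027 0.0005] turn [ 0.     0.    -0.006] gap 0.09144135861966896 ang -0.0493915938207152
```

View pics/w3.png

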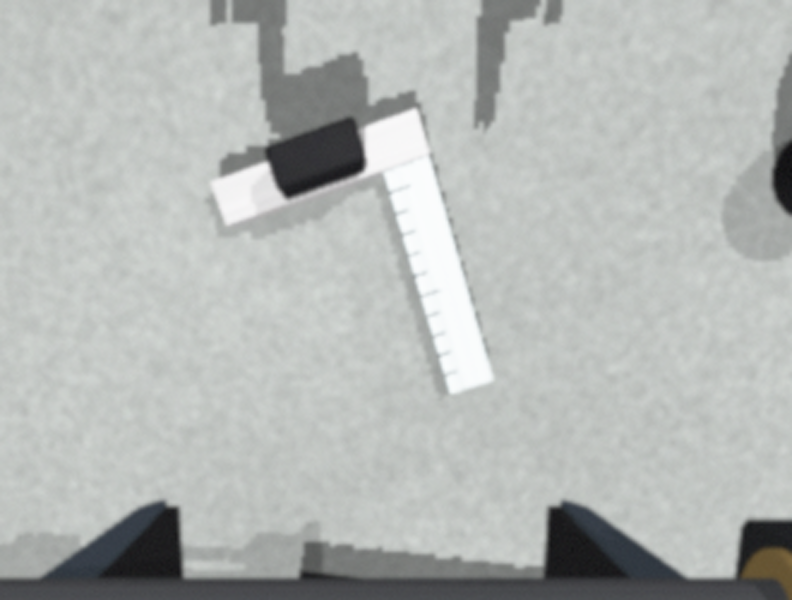

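The square is clear: outer corner (416,108), thick leg end (211,182), thin leg end (493,380), grip centred near (315,155). The lens is at the right edge.

```bash
python3 - <<'E'
from h import *
import pickle
from scipy.optimize import least_squares
c=pickle.load(open("w3.pkl","rb")); f=lambda p:np.array((170+p[0]/2.4,p[1]/2.4))
M=[((0,0,.016),(416,108)),((-.1,0,.016),(211,182)),((-.1,-.02,.016),(226,225)),((0,-.13,.012),(493,380)),((-.022,-.13,.012),(450,393))]
def W(x,m): a=x[2]; C,S=np.cos(a),np.sin(a); return np.array([x[0]+C*m[0]-S*m[1],x[1]+S*m[0]+C*m[1],m[2]])
r=least_squares(lambda x:np.concatenate([proj("",W(x,m),c)-f(p) for m,p in M]),[.508,.312,.28])
x=r.x; print("corner,yaw",x,"res px",np.round(r.fun,2))
g=W(x,(-.05,-.01,.05)); print("grip",g,"crop px",(proj("",g,c)-[170,0])*2.4)
for d in [(-.07,-.001,.05),(-.03,-.001,.05),(-.03,-.019,.05),(-.07,-.019,.05)]: print((proj("",W(x,d),c)-[170,0])*2.4)
goto((g[0],g[1],.1),x[2]-np.pi/2)
goto((g[0],g[1],.1),x[2]+np.pi/2)
E
```

```text
corner,yaw [0.51181422 0.31699043 0.26974047] res px [-0.03  0.29  0.06  0.02  0.17 -0.02 -0.31 -0.34  0.1  -0.03]
grip [0.46628702 0.29402796 0.05      ] crop px [314.7976424  153.05625374]
[262.45295018 147.18078065]
[353.36110257 114.45994242]
[366.95305926 158.91048146]
[277.11330744 190.77269096]
shift [ 0.2503 -0.0373  0.2003] turn [0.    0.    1.593] gap 0.09095641851220888 ang -0.04981502465217405
shift [ 0.2503 -0.0373  0.2003] turn [-0.     0.    -2.407] gap 0.09095641851220888 ang -0.04981502465217405
```

```bash
python3 -m inch '[[-1,[0.25,-0.037,0.1],[0,0,0.85]],[-1,[0.25,-0.037,0.1],[0,0,0.85]],[-1,[0.25,-0.037,0.1],[0,0,0.85]],[-1,[0.25,-0.037,0.1],[0,0,0.85]],[-1,[0.25,-0.037,0.1],[0,0,0.85]],[-1,[0.25,-0.037,0.1],[0,0,0.85]],[-1,[0.25,-0.037,0.1],[0,0,0.85]],[-1,[0.25,-0.037,0.1],[0,0,0.85]]]'
python3 -c "
from h import *
goto((.4663,.2940,.0205),-1.301)"
```

```text
time_s: 15.1
eef_pos: [0.4665, 0.2942, 0.1501]
eef_rot: [-2.858, -1.304, -0.0]
ft_force: [0.4, 0.3, 0.3]
finger_gap: 0.091
finger_force: 0.0
shift [-0.0007 -0.      0.2592] turn [ 0.    -0.     0.747] gap 0.0910101518001599 ang -0.7144756432355939
```

```bash
python3 -m inch '[[-1,[-0.001,0,0],[0,0,0.747]],[-1,[-0.001,0,0.02],[0,0,0.747]],[-1,[-0.001,0,0.04],[0,0,0.747]],[-1,[-0.001,0,0.08],[0,0,0.747]],[-1,[-0.001,0,0.13],[0,0,0.747]],[-1,[-0.001,0,0.18],[0,0,0.747]],[-1,[-0.001,0,0.22],[0,0,0.747]],[-1,[-0.001,0,0.245],[0,0,0.747]],[-1,[-0.001,0,0.257],[0,0,0.747]],[-1,[-0.001,0,0.257],[0,0,0.747]],[1,[-0.001,0,0.257],[0,0,0.747]],[1,[-0.001,0,0.257],[0,0,0.747]],[1,[-0.001,0,0.257],[0,0,0.747]],[1,[-0.001,0,0.257],[0,0,0.747]],[1,[-0.001,0,0.257],[0,0,0.747]],[1,[-0.001,0,0.257],[0,0,0.747]],[1,[-0.001,0,0.257],[0,0,0.747]],[1,[-0.001,0,0.257],[0,0,0.747]],[1,[-0.001,0,0.257],[0,0,0.747]],[1,[-0.001,0,0.257],[0,0,0.747]]]'
```

```text
time_s: 17.1
eef_pos: [0.4659, 0.2945, 0.0214]
eef_rot: [-3.113, -0.419, 0.0]
ft_force: [0.6, 0.1, 0.3]
finger_gap: 0.0176
finger_force: 30.0
```

```bash
python3 -m inch '[[1,[0,0,0],[0,0,0]],[1,[0,0,0],[0,0,0]],[1,[0,0,-0.02],[0,0,0]],[1,[0,0,-0.04],[0,0,0]],[1,[0,0,-0.07],[0,0,0]],[1,[0,0,-0.1],[0,0,0]],[1,[0,0,-0.13],[0,0,0]],[1,[0,0,-0.13],[0,0,0]],[1,[0,0,-0.13],[0,0,0]]]'
python3 -c "
from h import *
goto((.5649,.0340,.086),-.165-np.pi/2)"
```

```text
time_s: 18.0
eef_pos: [0.4659, 0.2945, 0.0867]
eef_rot: [-3.113, -0.419, -0.001]
ft_force: [-0.3, 0.6, -4.5]
finger_gap: 0.0178
finger_force: 30.0
shift [0.053  0.5547 0.0015] turn [-0.    -0.001  0.551] gap 0.017804692253221857 ang -1.3029572356398456
```

```bash
python3 -m inch '[[1,[0.005,0.05,0],[0,0,0.05]],[1,[0.01,0.1,0],[0,0,0.1]],[1,[0.015,0.16,0],[0,0,0.16]],[1,[0.02,0.22,0],[0,0,0.22]],[1,[0.025,0.28,0],[0,0,0.28]],[1,[0.03,0.34,0],[0,0,0.34]],[1,[0.036,0.4,0],[0,0,0.4]],[1,[0.042,0.46,0],[0,0,0.46]],[1,[0.05,0.52,0],[0,0,0.51]],[1,[0.053,0.555,0],[0,0,0.551]],[1,[0.053,0.555,0],[0,0,0.551]],[1,[0.053,0.555,0],[0,0,0.551]]]'
python3 - <<'E'
from h import *
goto((.5649,.0340,.032),-.165-np.pi/2)
cv2.imwrite("pics/s4.png",cv2.resize(manip.capture("side")[160:300,210:410],None,fx=4,fy=4,interpolation=cv2.INTER_CUBIC))
E
```

```text
time_s: 19.2
eef_pos: [0.5643, 0.034, 0.0859]
eef_rot: [-3.131, 0.259, 0.002]
ft_force: [0.1, 1.0, -3.7]
finger_gap: 0.0178
finger_force: 30.0
shift [ 0.0013 -0.0002  0.1077] turn [-0.     0.002 -0.   ] gap 0.01781885447254816 ang -1.7360392010665193
```

View pics/s4.png

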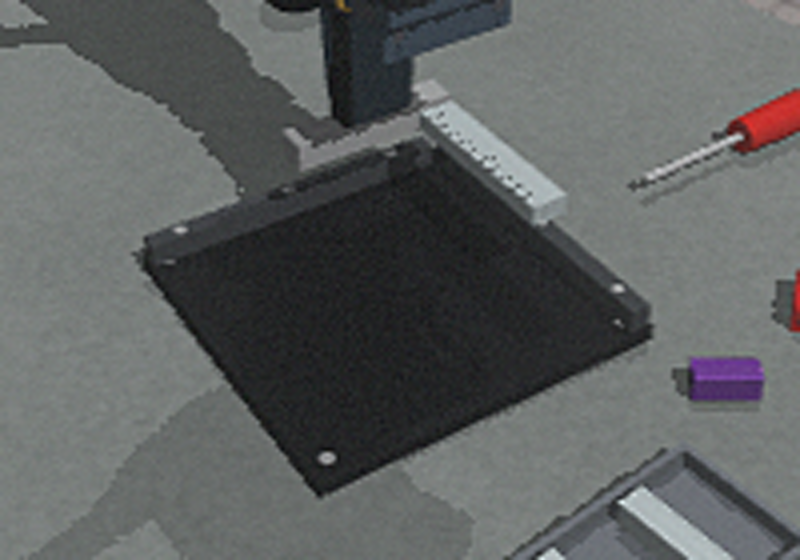

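Square held level over the plate with its legs parallel to the rails (the corner projects at about (440,110) and is still raised). Lowering it.

```bash
python3 -m inch '[[1,[0.001,0,0.03],[0,0,0]],[1,[0.001,0,0.06],[0,0,0]],[1,[0.001,0,0.08],[0,0,0]],[1,[0.001,0,0.09],[0,0,0]],[1,[0.001,0,0.097],[0,0,0]],[1,[0.001,0,0.102],[0,0,0]],[1,[0.001,0,0.106],[0,0,0]],[1,[0.001,0,0.108],[0,0,0]],[1,[0.001,0,0.108],[0,0,0]],[1,[0.001,0,0.108],[0,0,0]]]'
```

```text
time_s: 20.25
eef_pos: [0.5655, 0.0337, 0.0326]
eef_rot: [3.131, -0.259, 0.0]
ft_force: [0.4, 0.2, -4.6]
finger_gap: 0.0181
finger_force: 30.0
```

```bash
python3 -m inch '[[1,[0,0,0.001],[0,0,0]],[1,[0,0,0.002],[0,0,0]],[1,[0,0,0.003],[0,0,0]],[1,[0,0,0.003],[0,0,0]],[1,[0,0,0.003],[0,0,0]]]'
```

```text
time_s: 20.75
eef_pos: [0.5654, 0.0338, 0.0314]
eef_rot: [3.131, -0.259, 0.001]
ft_force: [-2.5, 0.3, 5.8]
finger_gap: 0.0178
finger_force: 30.0
```

```bash
python3 -m inch '[[1,[0,-0.002,-0.001],[0,0,0]],[1,[0,-0.004,-0.001],[0,0,0]],[1,[0,-0.006,-0.001],[0,0,0]],[1,[0,-0.008,-0.001],[0,0,0]],[1,[0,-0.01,-0.001],[0,0,0]],[1,[0,-0.012,-0.001],[0,0,0]],[1,[0,-0.013,-0.001],[0,0,0]],[1,[0,-0.014,-0.001],[0,0,0]],[1,[0,-0.014,-0.001],[0,0,0]]]'
```

```text
time_s: 21.65
eef_pos: [0.5665, 0.0408, 0.0314]
eef_rot: [-3.131, 0.259, 0.0]
ft_force: [-0.2, 0.6, -3.4]
finger_gap: 0.0177
finger_force: 30.0
```

```bash
python3 -m inch '[[1,[0,-0.001,0],[0,0,0]],[1,[0,-0.002,0],[0,0,0]],[1,[0,-0.003,0],[0,0,0]],[1,[0,-0.004,0],[0,0,0]],[1,[0,-0.005,0],[0,0,0]],[1,[0,-0.005,0],[0,0,0]]]'; python3 -m inch '[[1,[0,-0.001,0],[0,0,0]],[1,[0,-0.002,0],[0,0,0]],[1,[0,-0.002,0],[0,0,0]]]'
```

```text
time_s: 22.25
eef_pos: [0.5669, 0.0432, 0.0314]
eef_rot: [-3.131, 0.259, 0.0]
ft_force: [-0.1, 0.3, -2.7]
finger_gap: 0.0177
finger_force: 30.0
time_s: 22.55
eef_pos: [0.5671, 0.0442, 0.0314]
eef_rot: [-3.131, 0.259, -0.0]
ft_force: [0.3, -0.7, -3.3]
finger_gap: 0.0177
finger_force: 30.0
```

```bash
for i in 1 2; do python3 -m inch '[[1,[0,-0.001,0],[0,0,0]],[1,[0,-0.002,0],[0,0,0]],[1,[0,-0.002,0],[0,0,0]]]' | grep -E "pos|ft"; done
```

```text
eef_pos: [0.5672, 0.0452, 0.0314]
ft_force: [-0.1, 0.8, -4.1]
eef_pos: [0.5673, 0.0456, 0.0314]
ft_force: [-1.2, -7.5, -2.2]
```

```bash
python3 -m inch '[[1,[0.002,0,0],[0,0,0]],[1,[0.004,0,0],[0,0,0]],[1,[0.006,0,0],[0,0,0]],[1,[0.008,0,0],[0,0,0]],[1,[0.01,0,0],[0,0,0]],[1,[0.012,0,0],[0,0,0]],[1,[0.012,0,0],[0,0,0]]]'; for i in 1 2 ; do python3 -m inch '[[1,[0.001,0,0],[0,0,0]],[1,[0.002,0,0],[0,0,0]],[1,[0.002,0,0],[0,0,0]]]' | grep -E "pos|ft"; done
```

```text
time_s: 23.85
eef_pos: [0.571, 0.045, 0.0315]
eef_rot: [3.13, -0.259, -0.006]
ft_force: [-12.6, -3.4, 11.2]
finger_gap: 0.0177
finger_force: 30.0
eef_pos: [0.5719, 0.0448, 0.0315]
ft_force: [-13.7, -2.9, 11.9]
eef_pos: [0.5728, 0.0446, 0.0315]
ft_force: [-13.3, -3.7, 12.6]
```

```bash
python3 -m inch '[[1,[0,0,-0.001],[0,0,0]],[1,[0,0,-0.001],[0,0,0]]]'|grep -E "pos|ft|rot"; for i in 1 2 ; do python3 -m inch '[[1,[0.001,0,0],[0,0,0]],[1,[0.002,0,0],[0,0,0]],[1,[0.002,0,0],[0,0,0]]]' | grep -E "pos|ft|rot"; done
```

```text
eef_pos: [0.5739, 0.0445, 0.0316]
eef_rot: [3.13, -0.259, -0.004]
ft_force: [-3.9, -5.6, -5.0]
eef_pos: [0.5748, 0.0443, 0.0315]
eef_rot: [3.13, -0.259, -0.004]
ft_force: [-6.2, -5.6, -1.7]
eef_pos: [0.5758, 0.0441, 0.0316]
eef_rot: [3.13, -0.259, -0.005]
ft_force: [-6.4, -3.7, -1.7]
```

```bash
for i in 1 2 3; do python3 -m inch '[[1,[0.001,0,0],[0,0,0]],[1,[0.002,0,0],[0,0,0]],[1,[0.002,0,0],[0,0,0]]]' | grep -E "pos|ft"; done
```

```text
eef_pos: [0.5766, 0.044, 0.0315]
ft_force: [-7.2, -4.3, 0.1]
eef_pos: [0.5767, 0.044, 0.0316]
ft_force: [-11.3, -2.9, 4.8]
eef_pos: [0.5769, 0.044, 0.0316]
ft_force: [-16.7, -1.5, 10.1]
```

```bash
python3 -m inch '[[1,[-0.0005,-0.001,0],[0,0,0]],[1,[-0.0005,-0.001,0],[0,0,0]],[1,[-0.0005,-0.001,0],[0,0,0]],[1,[-0.0005,-0.001,0],[0,0,0]]]'
python3 - <<'E'
from h import *
a=manip.capture("side")[160:260,230:400]; a=cv2.resize(a,None,fx=4.6,fy=4.6,interpolation=cv2.INTER_CUBIC)
a=cv2.convertScaleAbs(a,alpha=1.4,beta=15)
cv2.imwrite("pics/s5.png",a)
s=manip.observe();print(s["ft_force"],s["torque"],s["eef_pos"],s["qd"])
E
```

```text
time_s: 26.55
eef_pos: [0.5769, 0.0441, 0.0316]
eef_rot: [3.13, -0.259, -0.009]
ft_force: [-15.7, -7.0, 7.8]
finger_gap: 0.0181
finger_force: 30.0
[-15.79209151  -5.89934677   7.74163605] [-1.18684361  2.79047087 -0.59309846] [0.57687772 0.0441033  0.03160378] [-0.00057161 -0.00222836 -0.00018304  0.00155665  0.00066955 -0.00129525]
```

View pics/s5.png

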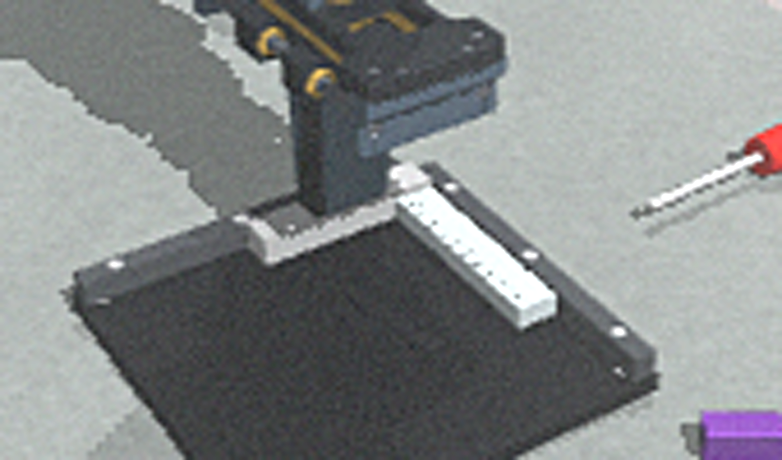

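```bash
python3 - <<'E'
from h import *
f=lambda p:(230+p[0]/4.6,160+p[1]/4.6)
P=lambda p,z:ray("side",f(p),z)[:2]
s=[P(p,.024) for p in [(116,264),]]
e=[P(p,.024) for p in [(451,187),(530,255),(618,331)]]
ex=np.array([np.cos(-.165),np.sin(-.165)]);ey=np.array([-ex[1],ex[0]])
print("end screws ex",[q@ex for q in e],"side screw ey",s[0]@ey)
for n,p,z in [("thin out end",(555,292),.022),("thin in end",(519,310),.022),("thin in start",(398,207),.022),("thin out start",(432,187),.022),("thick end in top",(262,240),.026),("thick end in bot",(270,265),.010),("thick in right top",(392,202),.026),("thick end out top",(240,217),.026),("corner top",(420,165),.026)]:
    q=P(p,z); print(n,round(q@ex,4),round(q@ey,4))
T=manip.observe(); print("TCP",T["eef_pos"][:2]@ex,T["eef_pos"][:2]@ey)
R=cv2.Rodrigues(np.array(T["eef_rot"]))[0]; print(R.round(4))
E
```

```text
end screws ex [np.float64(0.6174111602337264), np.float64(0.6169590061741559), np.float64(0.6163939520255898)] side screw ey 0.15137675146440646
thin out end 0.6111 0.0165
thin in end 0.5884 0.0151
thin in start 0.5859 0.1171
thin out start 0.6107 0.1223
thick end in top 0.5108 0.1265
thick end in bot 0.5136 0.1249
thick in right top 0.5828 0.1179
thick end out top 0.511 0.1497
corner top 0.6135 0.138
TCP 0.5617987029077673 0.13825781520187988
[[ 9.864e-01 -1.645e-01 -5.800e-03]
 [-1.645e-01 -9.864e-01 -5.000e-04]
 [-5.700e-03  1.400e-03 -1.000e+00]]
```

Square seated: the thin leg's outer edge (432,187)-(555,292) measures within about 0.5 mm of the end rail face, and the thick leg lies along the side rail. I'll ease the down force, press a little more sideways, and check the bars numerically.

```bash
python3 -m inch '[[1,[0,-0.001,-0.0004],[0,0,0]],[1,[0,-0.001,-0.0004],[0,0,0]],[1,[0,-0.001,-0.0004],[0,0,0]],[1,[0,-0.001,-0.0004],[0,0,0]],[1,[0,-0.001,-0.0004],[0,0,0]],[1,[0,-0.001,-0.0004],[0,0,0]]]'
python3 - <<'E'
from h import *
im=manip.capture("side"); b=cv2.imread("pics/side0.png")
d=(cv2.absdiff(im,b).max(2)>40)&(im.min(2)>120)
d=d.astype(np.uint8); d[:265]=0
n,l,st,ce=cv2.connectedComponentsWithStats(d)
for i in range(1,n):
    if st[i,4]>25:
        pts=np.argwhere(l==i)[:,::-1]; w=np.array([ray("side",p,.020)[:2] for p in pts])
        print(st[i],w.mean(0).round(3),w.min(0).round(3),w.max(0).round(3))
s=manip.observe();print(s["ft_force"],s["torque"],s["eef_pos"],s["finger_force"])
E
```

```text
time_s: 27.2
eef_pos: [0.5769, 0.0441, 0.0317]
eef_rot: [3.129, -0.259, -0.009]
ft_force: [-13.6, -10.0, 6.2]
finger_gap: 0.0179
finger_force: 30.0
[  7 265  15  19  29] [0.032 0.248] [0.025 0.211] [0.037 0.285]
[365 282  30  24 223] [ 0.501 -0.253] [ 0.492 -0.284] [ 0.509 -0.222]
[414 321  23  19 172] [ 0.496 -0.351] [ 0.489 -0.369] [ 0.504 -0.334]
[-14.73148688 -10.98897072   5.62947479] [-2.06884721  2.74702444 -0.57955266] [0.5769493  0.04418777 0.0316568 ] 30.03492146730423
```

```bash
python3 -c "
from workcell import manip
print(manip.finish_job())"
```

```text
the job is handed in; nothing more can be done
None
```

Handed in at about 27 s: both bars measure inside their own trays, and the square sits flush in the rail corner, still gripped with about 13 N against each rail; the verdict was not reported.

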